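Tip the cartons, find the stamped one, push it to the dispatch rail

TASK

One of the two cartons carries an inspection stamp on its underside. Tip the left carton over towards the robot by pushing its top from behind, so that it lies on its front with the underside in view, then do the same with the right one (left and right as the robot sees them). Then push the stamped carton along the table, lying as it is, until its underside is flush against the dispatch rail; leave the plain one lying where it fell, lift or carry nothing, and leave the bottle, cups and tin alone.

Things in the scene. Friction and masses are not known exactly. Their poses are not given: they have to be found in the camera images.
- carton_stamped: Closed cardboard carton standing on end: 70 mm deep (its x), 110 wide (its y), 130 high, 0.28-0.46 kg, weight in the middle. THIS one is stamped underneath; it starts as the left or the right one. Origin: centre of the underside; x points away from the robot, y left, z up while it stands; yaw up to 0.25 rad either way.
- carton_plain: A carton just like carton_stamped (size, weight, axes) with a blank underside. They stand side by side 0.34 to 0.52 m apart, one at y > 0 (left), one at y < 0 (right).
- stamp (a point): Centre of the stamp (black ring 60 mm across with a bar through it) on the underside of the stamped carton, at that carton's origin; seen only when the carton is tipped over.
- carton_stamped_top (a point): Centre of the stamped carton's top face, 130 mm above its origin along its z. Pushed towards the robot near the top of its back face (1 to 3 N), the carton does not slide but pivots on its front bottom edge, 35 mm before the origin; past about 0.5 rad it falls by itself and comes to lie on its front, 70 mm high, top towards the robot, underside towards the rail.
- carton_plain_top (a point): The same point on the plain carton.
- rail: Dispatch rail: aluminium angle fixed to the table beyond the cartons, 720 mm long (along its y), 35 high, 6 thick, its foot running 30 mm away from the robot. Origin: at table level, middle of its near face; x points away from the robot. A tipped carton flush against it has its underside on that face.
- sauce_bottle: Bystander: loose amber sauce bottle, 60 mm across, 190 mm high, to the right of the right carton. Origin: centre of its underside.
- cup_stack: Bystander: loose stack of paper cups, 82 mm across at the top, 135 mm high, to the left of the left carton. Origin: centre of its underside.
- tin: Bystander: loose tin with a paper label, 54 mm across, 80 mm high, between the two cartons. Origin: centre of its underside.
Mind the look-alikes: they are no part of the job. Leave any blue or turquoise look-alike of the carton_plain alone.

How it is judged:
By the outcome, as a careful person would: the job done as asked, in the order asked, and still so for the second after the job is handed in, with the robot touching nothing.
It also fails if it takes over 64 s, if anything falls off the work surface, if the arm or the gripper's body presses on something with over 40 N, if the wrist force passes 120 N, or if a joint passes its speed limit or range.

ROBOT

A 7-joint arm with a two-finger parallel gripper is mounted at the origin on the work surface. World frame = base frame: x ahead of the robot, y to its left, z up, the work surface at z = 0. Lengths are in m, angles in rad, forces in N, time in s.
With the tool pointing down it reaches from about 0.425 to 0.925 m from the base axis. Payload 6.8 kg.
Tool frame: the origin (TCP) lies at the very end of the fingers, on their centre line; the grasp point (between the pads) lies 19 mm behind it (r.tcp_to_grasp is the distance from the TCP to the grasp point, in m); z points along the fingers, y is the line along which they close (so a half turn about z gives the same grasp; the last joint's range is limited). The gripper opens to 85 mm and grips with 20 to 120 N. Pads are 22 mm wide; open, the fingers measure 114 mm over their backs; the gripper's body (76 mm by 85 mm) begins 54 mm behind the grasp point. The pads swing forward as they close: fully open they stand 13 mm farther back than shut.
Start: joints at [-1.446, 0.477, 0.022, 1.555, -0.011, 1.109, -0.083], TCP at [0.156, 0.657, 0.231] pointing down, gripper open.
Joint ranges: [-2.96, 2.96], [-0.34, 2.1], [-1.41, 1.46], [0.24, 2.44], [-1.37, 4.51], [0.17, 1.92], [-2.96, 2.96]. Speed limits (rad/s): [2.39, 2.39, 3.14, 3.14, 3.14, 3.14, 3.14].

INTERFACE

Orientations are given as a rotation vector (axis times angle).
In Python, from bench import r gives the robot as it stands.
- The arm moves only by the tool step_arm, never from a script. Its argument "moves" is a list of rows, each a list of 7 numbers: the shift along the tool's x, y, z in mm, then the turn, a rotation vector about the tool's x, y, z in rad, then the finger opening in mm, from 0 to 85.4. A call has 1 to 8 rows; each row is the pose to reach, as a shift and turn from the pose commanded when the call began, along the tool's axes at that moment; what a row does not reach only later rows make up. A row lasts 1/10 s, in which the tool goes at most 50 mm and 8.59 degrees, less where a joint would pass 70% of its speed; a pose out of reach is approached as far as the arm can. A call with a gripper value outside its range is refused whole. The fingers move at their own pace and stop on an object; "grip_force" is the grip in N (left out, the last holds). Time passes only in rows, so rows that repeat a pose let the fingers close. It gives the time, the measured TCP pose, the force, the opening and the grip force at its end, in the units of the state.
- r.get_obs(): the state, without advancing time (a new reading comes with each control period).
- r.grab_frame(name): name is "scene" or "top" or "wrist"; returns a dict with "image" (480x640x3 uint8, red, green, blue), "depth" (480x640 float32, m along the optical axis (not along the pixel's ray), 0 where there is no reading), "mtx" (3x3 intrinsics, pixels), "rvec" (rotation vector, rad) and "tvec" (3), from world to camera coordinates, as OpenCV has them. Camera axes: x right, y down, z forward; pixel columns grow to the right and rows downward; lengths in m; the calibration is good to about 2 mm. A picture is of the moment at which its call begins.
- r.hand_in(): hands the job in; it is judged then, once.
The state is a dict: "clock": time; "joints": joint angles; "qvel": joint speeds; "tau": joint torques, N m; "tcp_pos": TCP position; "orientation": TCP orientation; "contact_force": force on the tool from outside, world axes, zero at the start; "moment": the same for the moment, N m; "grip_width": finger opening in m; "gripper_force": force on a finger pad.
Only numpy, scipy, OpenCV 4.12 (cv2) and the standard library are available. Lean on these libraries where they do the work, as an engineer would, in place of code of your own. Each camera call takes 0.05 s, during which the arm holds its last target. There are 200 camera calls.

## Working session

There is one attempt and no reset: what is moved stays moved. The work goes in short steps, Python scripts to look and compute and a tool call to move; the robot and the scene stay as the last step left them, time stands still between calls to the robot, and variables do not carry over. Pictures are saved under pics/ and viewed, at most 10 in all, crops included, and the job is handed in when it is done.

Besides the shell and the picture viewer there is one more tool, called after "Emit:" as name(argument=value, ...) on one line, values as JSON. step_arm: Moves the arm, as the interface text tells. Its arguments: {"type":"object","properties":{"moves":{"type":"array","items":{"type":"array","items":{"type":"number"}}},"grip_force":{"type":"number"}},"required":["moves"]}

```bash
mkdir -p pics; ls; cat > h.py <<'E'
import numpy as np, cv2
from bench import r
from scipy.spatial.transform import Rotation as R
def cloud(f):
    d=f["depth"];K=f["mtx"];v,u=np.mgrid[:480,:640]
    p=np.stack([(u-K[0,2])/K[0,0]*d,(v-K[1,2])/K[1,1]*d,d],-1)
    Rm=cv2.Rodrigues(np.float64(f["rvec"]))[0]
    w=(p-np.ravel(f["tvec"]))@Rm
    w[d==0]=np.nan
    return w
def save(f,n): cv2.imwrite("pics/"+n,cv2.cvtColor(f["image"],cv2.COLOR_RGB2BGR))
E
python3 - <<'E'
from h import *
o=r.get_obs();print({k:np.round(v,3) for k,v in o.items()})
a=r.grab_frame("top");b=r.grab_frame("scene")
for f in (a,b): print(f["mtx"][0,0],-cv2.Rodrigues(np.float64(f["rvec"]))[0].T@np.ravel(f["tvec"]))
im=np.hstack([a["image"],b["image"]])
cv2.imwrite("pics/a.png",cv2.cvtColor(a["image"],cv2.COLOR_RGB2BGR));save(b,"b.png")
np.savez("a.npz",**a);np.savez("b.npz",**b)
E
```

```text
pics
{'clock': np.float64(0.0), 'joints': array([-1.446,  0.478,  0.022,  1.556, -0.011,  1.109, -0.083]), 'qvel': array([-0.   ,  0.001,  0.001, -0.001,  0.   , -0.002,  0.001]), 'tau': array([ 1.0000e-03, -5.9646e+01,  1.6080e+00, -2.8120e+01,  1.2000e-02,
        9.0000e-03,  0.0000e+00]), 'tcp_pos': array([0.156, 0.656, 0.23 ]), 'orientation': array([-3.65e-01, -3.12e+00,  3.00e-03]), 'contact_force': array([-0.761, -0.485, -0.37 ]), 'moment': array([ 0.046, -0.003,  0.009]), 'gripper_force': np.float64(0.0), 'grip_width': np.float64(0.086)}
458.5618869543474 [ 0.47548597 -0.02199525  1.09226428]
556.4649336082418 [1.38927724 0.03517844 1.08756868]
```

View pics/a.png

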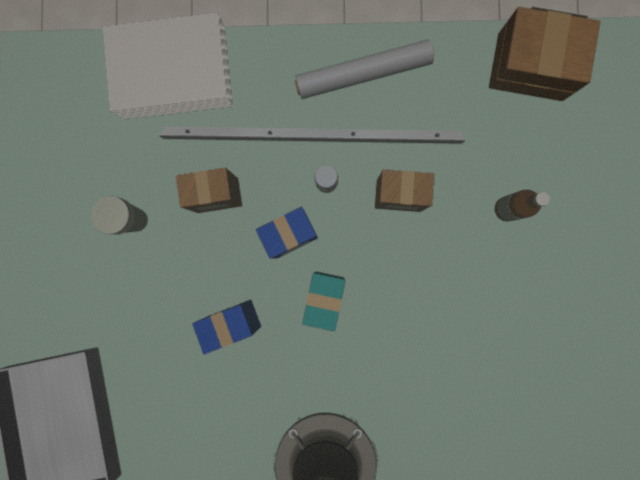

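View pics/b.png

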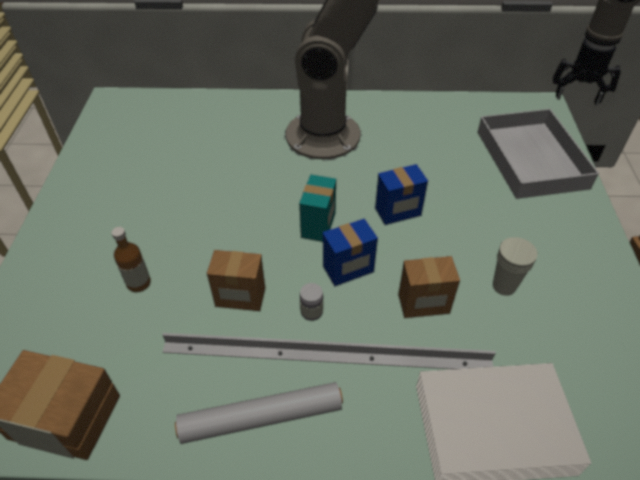

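The top view shows the two brown cartons at (205,188) on the left and (406,188) on the right. The rail is at row 133, the tin at (326,178), the cups at (112,215) and the bottle at (520,205). Possible look-alikes are the big brown box at (548,52), blue boxes at (287,233) and (225,327), and a turquoise box at (324,301). By the description I choose the two brown ones just before the rail.

```bash
python3 - <<'E'
from h import *
a=dict(np.load("a.npz"));w=cloud(a)
im=a["image"];cv2.imwrite("pics/c.png",cv2.cvtColor(cv2.resize(im[110:270,80:480],(800,320)),cv2.COLOR_RGB2BGR))
def box(n,u0,u1,v0,v1,zl,zh):
    p=w[v0:v1,u0:u1].reshape(-1,3);p=p[(p[:,2]>zl)&(p[:,2]<zh)]
    rc=cv2.minAreaRect(np.float32(p[:,:2]))
    print(n,len(p),'z',np.round(np.median(p[:,2]),3),'c',np.round(rc[0],3),'size',np.round(rc[1],3),'ang',round(rc[2],1),'corners',np.round(cv2.boxPoints(rc),3).tolist())
box('L',165,245,160,220,.12,.14)
box('R',365,445,160,220,.12,.14)
box('tin',305,345,160,200,.07,.09)
box('cups',85,140,190,240,.12,.145)
box('bottle',490,560,180,230,.02,.2)
box('blue1',250,325,200,265,.1,.2)
box('blue2',185,265,290,360,.1,.2)
box('turq',295,350,265,335,.1,.2)
box('railL',155,470,122,150,.028,.042)
for n,(u,v) in dict(blue1=(287,233),blue2=(225,327),turq=(324,301)).items():print(n,w[v,u])
E
```

```text
L 1729 z 0.13 c [0.629 0.252] size [0.072 0.111] ang 8.2 corners [[0.5849999785423279, 0.3019999861717224], [0.6010000109672546, 0.19200000166893005], [0.671999990940094, 0.20200000703334808], [0.656000018119812, 0.31200000643730164]]
R 1768 z 0.13 c [ 0.623 -0.181] size [0.111 0.071] ang 85.2 corners [[0.5830000042915344, -0.2329999953508377], [0.6539999842643738, -0.23899999260902405], [0.6629999876022339, -0.1289999932050705], [0.5920000076293945, -0.12300000339746475]]
tin 413 z 0.08 c [ 0.657 -0.01 ] size [0.049 0.049] ang 87.6 corners [[0.6320000290870667, -0.032999999821186066], [0.6809999942779541, -0.03500000014901161], [0.6830000281333923, 0.014000000432133675], [0.6340000033378601, 0.01600000075995922]]
cups 1212 z 0.135 c [0.571 0.449] size [0.081 0.082] ang 28.5 corners [[0.515999972820282, 0.4659999907016754], [0.5550000071525574, 0.39399999380111694], [0.6259999871253967, 0.43299999833106995], [0.5870000123977661, 0.5040000081062317]]
bottle 1181 z 0.124 c [ 0.587 -0.429] size [0.06  0.055] ang 14.1 corners [[0.5509999990463257, -0.4099999964237213], [0.564000010490417
[... 498 characters left out ...]
 [0.38100001215934753, 0.17100000381469727], [0.34200000762939453, 0.2750000059604645]]
turq 1785 z 0.13 c [ 0.384 -0.003] size [0.07 0.11] ang 77.8 corners [[0.3230000138282776, -0.026000000536441803], [0.4309999942779541, -0.04899999871850014], [0.44600000977516174, 0.019999999552965164], [0.33799999952316284, 0.0430000014603138]]
railL 1003 z 0.034 c [0.76  0.027] size [0.72  0.009] ang 88.2 corners [[0.7440000176429749, -0.3319999873638153], [0.753000020980835, -0.3330000042915344], [0.7760000228881836, 0.3869999945163727], [0.7670000195503235, 0.3869999945163727]]
blue1 [0.52775908 0.07274555 0.13177081]
blue2 [0.33213466 0.20377454 0.1301711 ]
turq [ 0.38518452 -0.00384634  0.1314436 ]
```

View pics/c.png

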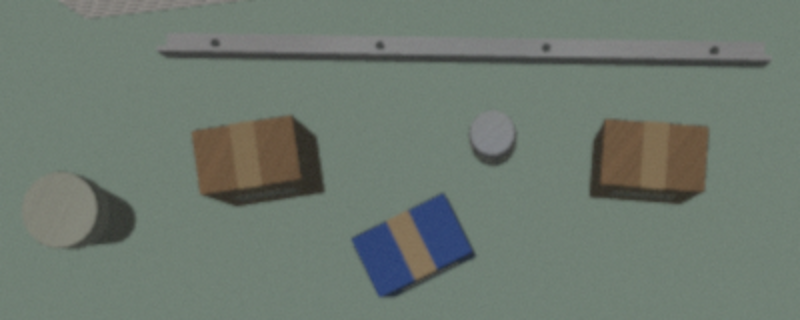

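The crop confirms the choice: the two brown cartons with tape, left at full-frame (205,188) and right at (406,188), clear of the tin and the blue box. The measured 70x110 mm tops at 130 mm height match the description. Next I compute the approach behind the left carton.

```bash
cat >> h.py <<'E'
def goal(p,yaw):
    "shift (mm) and turn (rad) in tool axes from the present pose to world p, tool down, finger line at yaw"
    o=r.get_obs();A=R.from_rotvec(o["orientation"])
    y=np.array([-np.sin(yaw),np.cos(yaw),0]);z=np.array([0,0,-1.]);B=R.from_matrix(np.c_[np.cross(y,z),y,z])
    print(np.round(A.inv().apply(np.array(p)-o["tcp_pos"])*1000,1),np.round((A.inv()*B).as_rotvec(),3))
def loc(c,yaw,dx): return np.array([c[0]+dx*np.cos(yaw),c[1]+dx*np.sin(yaw)])
E
python3 - <<'E'
from h import *
q=loc((.629,.252),.14,.035+.011+.022);print(q)
goal([*q,.21],.14); goal([*q,.108],.14)
E
```

```text
[0.69633469 0.26148893]
[-617.2 -259.4   20.9] [-0.002 -0.    -0.373]
[-617.2 -259.2  122.9] [-0.002 -0.    -0.373]
```

Emit:
step_arm(moves=[[-617,-259,0,0,0,-0.373,50],[-617,-259,0,0,0,-0.373,50],[-617,-259,0,0,0,-0.373,50],[-617,-259,0,0,0,-0.373,50],[-617,-259,0,0,0,-0.373,50],[-617,-259,0,0,0,-0.373,50],[-617,-259,0,0,0,-0.373,50],[-617,-259,0,0,0,-0.373,50]])

```text
clock: 0.9
tcp_pos: [0.4801, 0.4195, 0.231]
orientation: [0.22, -3.133, 0.0]
contact_force: [0.1, 0.3, 0.4]
grip_width: 0.0499
gripper_force: 0.0
```

```bash
python3 - <<'E'
from h import *
q=loc((.629,.252),.14,.035+.011+.022)
goal([*q,.23],.14); goal([*q,.108],.14)
E
```

```text
[-192.  -186.7    1. ] [-0. -0.  0.]
[-192.1 -186.6  123. ] [-0. -0.  0.]
```

Emit:
step_arm(moves=[[-192,-187,0,0,0,0,50],[-192,-187,0,0,0,0,50],[-192,-187,0,0,0,0,50],[-192,-187,0,0,0,0,50],[-192,-187,0,0,0,0,50],[-192,-187,0,0,0,0,50],[-192,-187,0,0,0,0,50]])

```text
clock: 1.6
tcp_pos: [0.6975, 0.2581, 0.2302]
orientation: [0.21, -3.134, 0.004]
contact_force: [0.0, -0.1, -0.4]
grip_width: 0.0501
gripper_force: 0.0
```

Emit:
step_arm(moves=[[0,0,40,0,0,0,50],[0,0,80,0,0,0,50],[0,0,110,0,0,0,50],[0,0,121,0,0,0,50],[0,0,121,0,0,0,50]])

```text
clock: 2.1
tcp_pos: [0.6931, 0.2637, 0.1085]
orientation: [0.222, -3.13, 0.001]
contact_force: [1.3, 1.5, 0.2]
grip_width: 0.0501
gripper_force: 0.0
```

Emit:
step_arm(moves=[[12,0,0,0,0,0,50],[20,0,0,0,0,0,50],[27,0,0,0,0,0,50],[34,0,0,0,0,0,50],[41,0,0,0,0,0,50],[48,0,0,0,0,0,50]])

```text
clock: 2.7
tcp_pos: [0.6472, 0.2561, 0.1107]
orientation: [-0.22, 3.133, 0.0]
contact_force: [0.7, 0.2, -0.1]
grip_width: 0.05
gripper_force: 0.6
```

```bash
python3 - <<'E'
from h import *
f=r.grab_frame("scene");save(f,"d.png")
E
```

```text
(no output)
```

View pics/d.png

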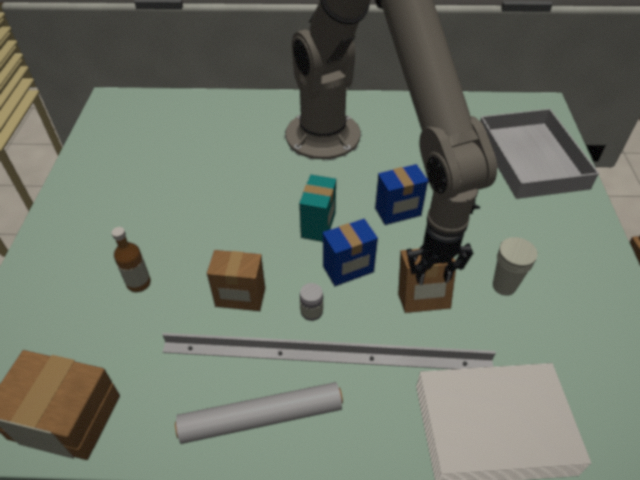

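The left carton at (427,280) is tilting away from the camera under the fingers at (437,262), square and without sliding. I keep pushing.

Emit:
step_arm(moves=[[7,0,0,0,0,0,50],[14,0,0,0,0,0,50],[21,0,0,0,0,0,50],[28,0,0,0,0,0,50],[35,0,0,0,0,0,50],[42,0,0,0,0,0,50],[42,0,0,0,0,0,50],[42,0,0,0,0,0,50]])

```text
clock: 3.55
tcp_pos: [0.606, 0.2502, 0.1105]
orientation: [-0.22, 3.134, 0.0]
contact_force: [-0.0, -0.4, -0.3]
grip_width: 0.05
gripper_force: 0.0
```

Emit:
step_arm(moves=[[0,0,-40,0,0,0,50],[0,0,-80,0,0,0,50],[0,0,-110,0,0,0,50],[0,0,-120,0,0,0,50]])

```text
clock: 3.95
tcp_pos: [0.6082, 0.2508, 0.2344]
orientation: [-0.219, 3.128, 0.004]
contact_force: [-0.1, -0.1, -0.2]
grip_width: 0.0505
gripper_force: 0.0
```

```bash
python3 - <<'E'
from h import *
f=r.grab_frame("scene");save(f,"e.png")
q=loc((.623,-.181),-.085,.035+.011+.022);print(q)
goal([*q,.23],-.085)
E
```

```text
[ 0.6907545  -0.18677304]
[ -21.  -444.9    3.5] [0.003 0.006 0.225]
```

View pics/e.png

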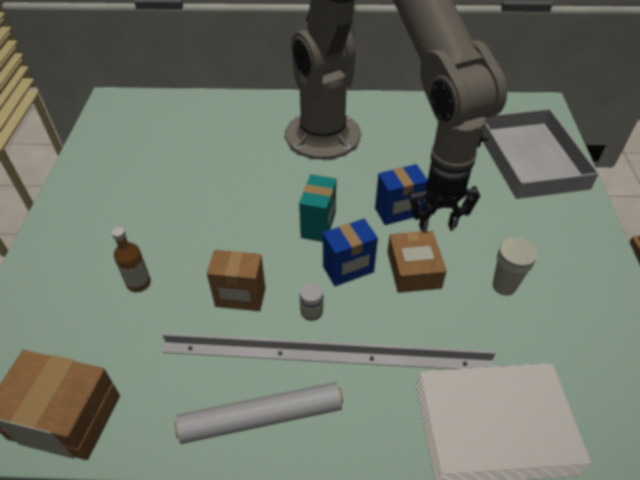

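The left carton lies on its front at (417,260). Its underside at (420,278) shows no ring, so it looks plain and the right one should be stamped. On to the right carton.

Emit:
step_arm(moves=[[-21,-445,0,0,0,0.225,50],[-21,-445,0,0,0,0.225,50],[-21,-445,0,0,0,0.225,50],[-21,-445,0,0,0,0.225,50],[-21,-445,0,0,0,0.225,50],[-21,-445,0,0,0,0.225,50],[-21,-445,0,0,0,0.225,50],[-21,-445,0,0,0,0.225,50]])

```text
clock: 4.8
tcp_pos: [0.68, -0.1447, 0.2283]
orientation: [-0.133, -3.136, -0.0]
contact_force: [1.0, 0.3, -0.0]
grip_width: 0.0499
gripper_force: 0.0
```

```bash
python3 - <<'E'
from h import *
q=loc((.623,-.181),-.085,.035+.011+.022)
goal([*q,.23],-.085)
E
```

```text
[-14.3 -41.   -1.7] [ 0.    -0.002  0.   ]
```

Emit:
step_arm(moves=[[-14,-41,0,0,0,0,50],[-14,-41,0,0,0,0,50],[-14,-41,0,0,0,0,50],[-14,-41,40,0,0,0,50],[-14,-41,80,0,0,0,50],[-14,-41,110,0,0,0,50],[-14,-41,120,0,0,0,50],[-14,-41,120,0,0,0,50]])

```text
clock: 5.6
tcp_pos: [0.6899, -0.1827, 0.1082]
orientation: [-0.13, -3.135, -0.002]
contact_force: [0.1, 0.5, 1.1]
grip_width: 0.0502
gripper_force: 0.0
```

Emit:
step_arm(moves=[[12,0,0,0,0,0,50],[20,0,0,0,0,0,50],[27,0,0,0,0,0,50],[34,0,0,0,0,0,50],[41,0,0,0,0,0,50],[48,0,0,0,0,0,50]])

```text
clock: 6.2
tcp_pos: [0.6428, -0.1808, 0.1107]
orientation: [0.133, 3.138, 0.0]
contact_force: [1.3, -0.3, 0.5]
grip_width: 0.0499
gripper_force: 0.5
```

Emit:
step_arm(moves=[[7,0,0,0,0,0,50],[14,0,0,0,0,0,50],[21,0,0,0,0,0,50],[28,0,0,0,0,0,50],[35,0,0,0,0,0,50],[42,0,0,0,0,0,50],[42,0,0,0,0,0,50],[42,0,0,0,0,0,50]])

```text
clock: 7.0
tcp_pos: [0.6013, -0.1773, 0.1104]
orientation: [0.133, 3.139, 0.0]
contact_force: [-0.4, -0.3, 0.2]
grip_width: 0.0498
gripper_force: 0.0
```

Emit:
step_arm(moves=[[0,0,-40,0,0,0,50],[0,0,-80,0,0,0,50],[0,0,-110,0,0,0,50],[0,0,-120,0,0,0,50],[0,0,-120,0,0,0,50]])

```text
clock: 7.5
tcp_pos: [0.6024, -0.1774, 0.2318]
orientation: [0.133, 3.135, -0.001]
contact_force: [-0.0, -0.4, -0.4]
grip_width: 0.05
gripper_force: 0.0
```

```bash
python3 - <<'E'
from h import *
f=r.grab_frame("scene");save(f,"f.png")
w=cloud(f)
for n,y0,y1 in (('L',.16,.32),('R',-.26,-.08)):
    p=w.reshape(-1,3);p=p[(p[:,2]>.064)&(p[:,2]<.076)&(p[:,0]>.42)&(p[:,0]<.62)&(p[:,1]>y0)&(p[:,1]<y1)]
    rc=cv2.minAreaRect(np.float32(p[:,:2]));print(n,len(p),np.median(p[:,2]),np.round(cv2.boxPoints(rc),3).tolist(),np.round(rc[1],3),rc[2])
E
```

```text
L 2014 0.0707605232180796 [[0.45399999618530273, 0.28200000524520874], [0.4699999988079071, 0.1720000058412552], [0.6050000190734863, 0.19200000166893005], [0.5879999995231628, 0.3019999861717224]] [0.136 0.111] 8.465039253234863
R 1924 0.07062692352688743 [[0.44699999690055847, -0.22200000286102295], [0.5860000252723694, -0.23399999737739563], [0.5950000286102295, -0.12200000137090683], [0.4569999873638153, -0.10999999940395355]] [0.112 0.139] 84.97180938720703
```

View pics/f.png

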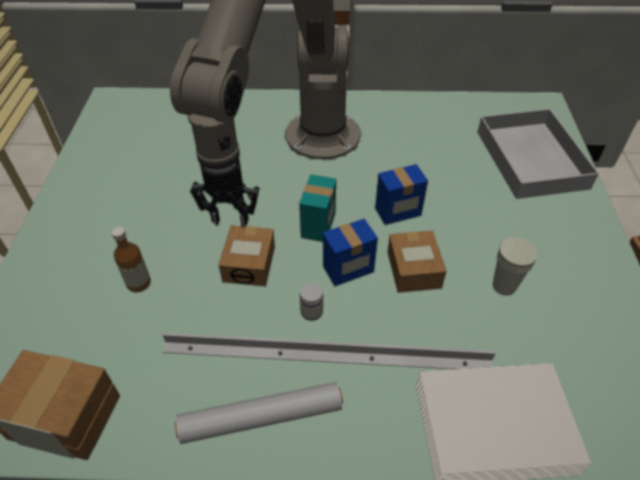

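The black ring with a bar is visible at (243,276) on the right carton, so that is the stamped one. The left carton is plain and lies at (417,260). I'll now go down in front of the stamped carton's top, on the robot side.

```bash
python3 - <<'E'
from h import *
goal([.428,-.169,.23],-.032); goal([.428,-.169,.022],-.032)
E
```

```text
[ 1.735e+02 -6.600e+00 -1.000e-01] [ 0.     0.    -0.053]
[173.5  -6.6 207.9] [ 0.     0.    -0.053]
```

Emit:
step_arm(moves=[[45,-7,0,0,0,-0.053,60],[90,-7,0,0,0,-0.053,60],[135,-7,0,0,0,-0.053,60],[174,-7,0,0,0,-0.053,60],[174,-7,0,0,0,-0.053,60],[174,-7,0,0,0,-0.053,60]])

```text
clock: 8.15
tcp_pos: [0.4263, -0.1691, 0.2291]
orientation: [-0.05, -3.139, -0.001]
contact_force: [0.6, -0.7, 0.3]
grip_width: 0.0601
gripper_force: 0.0
```

Emit:
step_arm(moves=[[0,0,40,0,0,0,60],[0,0,80,0,0,0,60],[0,0,120,0,0,0,60],[0,0,160,0,0,0,60],[0,0,190,0,0,0,60],[0,0,206,0,0,0,60],[0,0,206,0,0,0,60]])

```text
clock: 8.85
tcp_pos: [0.4263, -0.1688, 0.0212]
orientation: [-0.048, -3.136, -0.002]
contact_force: [-0.0, 0.1, 0.4]
grip_width: 0.06
gripper_force: 0.0
```

```bash
python3 - <<'E'
from h import *
goal([.428,-.169,.022],-.032)
# TCP at contact with rail: near face at y=-.18, less 130+11
yr=-.18; xr=.756+.032*(yr-.027); print('face x',xr,'tcp end',xr-.141)
E
```

```text
[-1.7 -0.1 -0.8] [ 0.001 -0.006  0.001]
face x 0.749376 tcp end 0.608376
```

Emit:
step_arm(moves=[[-10,0,0,0,0,0,60],[-20,0,0,0,0,0,60],[-30,0,0,0,0,0,60],[-42,0,0,0,0,0,60],[-54,0,0,0,0,0,60],[-66,0,0,0,0,0,60],[-78,0,0,0,0,0,60],[-90,0,0,0,0,0,60]])

```text
clock: 9.65
tcp_pos: [0.5183, -0.1724, 0.0243]
orientation: [-0.05, -3.141, -0.0]
contact_force: [-1.8, 0.1, 0.5]
grip_width: 0.0602
gripper_force: 0.0
```

Emit:
step_arm(moves=[[-12,0,0,0,0,0,60],[-24,0,0,0,0,0,60],[-36,0,0,0,0,0,60],[-46,0,0,0,0,0,60],[-56,0,0,0,0,0,60],[-64,0,0,0,0,0,60],[-70,0,0,0,0,0,60],[-70,0,0,0,0,0,60]])

```text
clock: 10.45
tcp_pos: [0.5885, -0.1745, 0.0244]
orientation: [0.049, 3.14, -0.0]
contact_force: [-0.5, 0.7, -0.9]
grip_width: 0.0601
gripper_force: 0.0
```

```bash
python3 - <<'E'
from h import *
f=r.grab_frame("scene");save(f,"g.png");f=r.grab_frame("top")
w=cloud(f);p=w.reshape(-1,3);p=p[(p[:,2]>.064)&(p[:,2]<.076)&(p[:,0]>.6)&(p[:,0]<.78)&(p[:,1]>-.26)&(p[:,1]<-.08)]
rc=cv2.minAreaRect(np.float32(p[:,:2]));print(np.round(cv2.boxPoints(rc),3).tolist(),rc[2])
print(r.get_obs()["tcp_pos"])
E
```

```text
[[0.6000000238418579, -0.22699999809265137], [0.7289999723434448, -0.23100000619888306], [0.7319999933242798, -0.12200000137090683], [0.6029999852180481, -0.11800000071525574]] 88.30619049072266
[ 0.58748417 -0.17461472  0.02434018]
```

View pics/g.png

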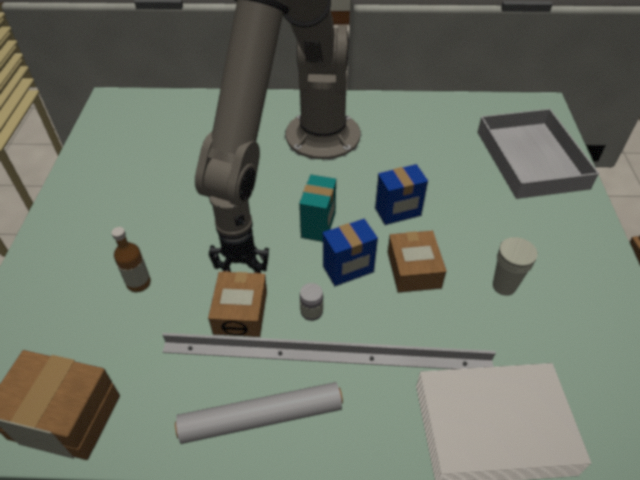

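The stamped carton at (238,303) sits square on the fingers and its underside at (235,328) is about 19 mm short of the rail. I close in slowly, watching the force.

Emit:
step_arm(moves=[[-5,0,0,0,0,0,60],[-10,0,0,0,0,0,60],[-14,0,0,0,0,0,60],[-17,0,0,0,0,0,60],[-19,0,0,0,0,0,60],[-20,0,0,0,0,0,60],[-20,0,0,0,0,0,60]])

```text
clock: 11.25
tcp_pos: [0.6075, -0.1752, 0.0243]
orientation: [0.05, 3.141, -0.0]
contact_force: [0.1, -0.2, -0.7]
grip_width: 0.0598
gripper_force: 0.0
```

Emit:
step_arm(moves=[[-1,0,0,0,0,0,60],[-2,0,0,0,0,0,60],[-2,0,0,0,0,0,60]])

```text
clock: 11.55
tcp_pos: [0.6093, -0.1753, 0.0243]
orientation: [0.05, 3.141, -0.0]
contact_force: [-1.4, 0.3, 0.3]
grip_width: 0.0602
gripper_force: 0.0
```

Emit:
step_arm(moves=[[-1,0,0,0,0,0,60],[-2,0,0,0,0,0,60],[-2,0,0,0,0,0,60]])

```text
clock: 11.85
tcp_pos: [0.6099, -0.1752, 0.0239]
orientation: [-0.051, -3.138, -0.001]
contact_force: [-4.1, 0.2, 1.7]
grip_width: 0.0601
gripper_force: 0.0
```

Emit:
step_arm(moves=[[-1,0,0,0,0,0,60],[-1,0,0,0,0,0,60],[-1,0,0,0,0,0,60]])

```text
clock: 12.15
tcp_pos: [0.6098, -0.1752, 0.0236]
orientation: [-0.051, -3.137, -0.001]
contact_force: [-7.0, 1.0, 1.4]
grip_width: 0.06
gripper_force: 0.0
```

The TCP has stalled at 0.610 while the force rises, so the carton is against the rail. One more small squeeze seats it, then I back off.

Emit:
step_arm(moves=[[-1,0,0,0,0,0,60],[-2,0,0,0,0,0,60],[-2,0,0,0,0,0,60]])

```text
clock: 12.45
tcp_pos: [0.6097, -0.1753, 0.0231]
orientation: [-0.052, -3.132, -0.003]
contact_force: [-11.8, 1.5, 3.7]
grip_width: 0.0602
gripper_force: 0.0
```

Emit:
step_arm(moves=[[4,0,0,0,0,0,60],[12,0,0,0,0,0,60],[30,0,0,0,0,0,60],[60,0,0,0,0,0,60],[60,0,-40,0,0,0,60],[60,0,-80,0,0,0,60],[60,0,-120,0,0,0,60],[60,0,-160,0,0,0,60]])

```text
clock: 13.25
tcp_pos: [0.5545, -0.1735, 0.1864]
orientation: [0.05, 3.139, -0.0]
contact_force: [-0.4, 0.3, -0.3]
grip_width: 0.0599
gripper_force: 0.0
```

Emit:
step_arm(moves=[[50,0,-30,0,0,0,60],[80,0,-60,0,0,0,60],[80,0,-60,0,0,0,60],[80,0,-60,0,0,0,60]])

```text
clock: 13.65
tcp_pos: [0.4748, -0.1711, 0.2457]
orientation: [0.05, 3.137, 0.0]
contact_force: [-0.1, -0.0, -0.4]
grip_width: 0.0603
gripper_force: 0.0
```

```bash
python3 - <<'E'
from h import *
s=r.grab_frame("scene");cv2.imwrite("pics/i.png",cv2.cvtColor(cv2.resize(s["image"][220:400,140:540],(800,360)),cv2.COLOR_RGB2BGR));f=r.grab_frame("top")
w=cloud(f)
for n,X0,X1,y0,y1 in (('S',.6,.78,-.26,-.08),('P',.42,.62,.15,.33)):
    p=w.reshape(-1,3);p=p[(p[:,2]>.064)&(p[:,2]<.076)&(p[:,0]>X0)&(p[:,0]<X1)&(p[:,1]>y0)&(p[:,1]<y1)]
    rc=cv2.minAreaRect(np.float32(p[:,:2]));print(n,np.round(cv2.boxPoints(rc),3).tolist(),rc[2])
cv2.imwrite("pics/h.png",cv2.cvtColor(cv2.resize(f["image"][110:260,340:480],None,fx=4,fy=4),cv2.COLOR_RGB2BGR))
E
```

```text
S [[0.6190000176429749, -0.2290000021457672], [0.75, -0.23100000619888306], [0.7519999742507935, -0.12099999934434891], [0.6209999918937683, -0.11900000274181366]] 88.98677062988281
P [[0.45399999618530273, 0.28299999237060547], [0.47099998593330383, 0.17299999296665192], [0.5989999771118164, 0.19200000166893005], [0.5830000042915344, 0.3019999861717224]] 8.437231063842773
```

View pics/h.png

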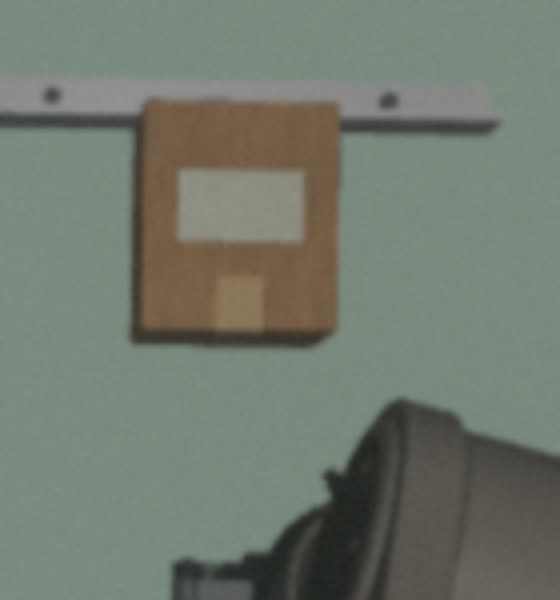

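View pics/i.png

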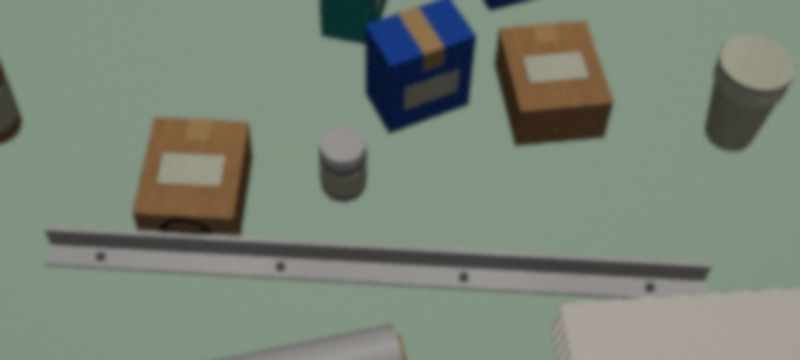

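The close-ups show the stamped carton flush against the rail (edge at row 100 in the first crop, no gap). In the second crop the plain one lies untouched at (555,80) and the bystanders are where they were.

```bash
python3 -c "
from bench import r
print(r.hand_in())"
```

```text
the job is handed in; nothing more can be done
None
```

I tipped both cartons, left then right, and pushed the stamped one (the right one) flush against the rail; the plain one lies where it fell, nothing else was touched, and I handed the job in at about 14 s.

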